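Fetch the drill battery from behind the containers and put them back

TASK

The drill battery is boxed in on the plywood rack by a spray can, a square tin and a jar of screws. First clear all three containers off into the grey side tray, standing upright, then set the battery fully down in the charger's pocket, and after that put each container back upright on the spot on the rack where it stood at the start. Do not tip any of them over, and leave the masking-tape roll, the tape measure and the screwdriver where they are.

Things in the scene. Friction and masses are not known exactly. Their poses are not given: they have to be found in the camera images.
- can_center (a point): White aerosol can with full-width cap and grey band, loose: plain upright cylinder 46 mm across, 128 mm tall, 0.22 kg. Point: its centre, 64 mm above its underside; z upright. Starts on one of three places on the rack round the 60 mm tall battery (the containers swap places between starts); grip it from above in its upper third.
- tin_center (a point): Square steel tin with paper wrap, loose: upright body 44 x 44 mm, 105 mm tall, plus a centred black round cap (26 mm across, 15 mm tall), 120 mm overall, 0.25 kg. Point: centre of the square body, 52.5 mm above its underside; x, y square to its flats, z upright. Starts on the rack like the can; grip it across two flats in the upper third.
- jar_center (a point): Round glass jar of brass screws with dark steel lid, loose: plain upright cylinder 52 mm across, 110 mm tall with lid, 0.28 kg. Point: its centre, 55 mm above its underside; z upright. Starts on the rack like the can; grip it from above in its upper third.
- battery_center (a point): Black drill battery, loose: upright block 56 mm long (its x), 46 mm wide (y), 60 mm tall, 0.32 kg; grey panel with three white marks on top. Point: its centre, 30 mm above its underside. At the back of the rack, length about along the rack's x, a container in front and one at each side, 3 to 20 mm away. Once clear, grip it from above across its 46 mm width.
- rack: Fixed plywood board 150 (x) by 210 mm (y); origin under its centre, on the table. Floor 12 mm above the table; a lip 10 mm thick, top 30 mm above the table, along the back (+x) and both y edges; front (-x) open. In its frame the battery stands near (25, 0) mm and the containers near (-36, 0), (20, 60), (20, -60) mm.
- tray: Fixed shallow grey plastic tray 290 mm long (x) by 130 mm wide (y), empty; origin under its centre, on the table. Floor 6 mm above the table, walls 5 mm thick, top 18 mm above the table. Holds the three containers in a row along x, 80 mm apart. It lies left or right of the rack, the charger on the other side.
- charger: Fixed black charger 120 (x) by 94 mm (y); origin under its centre, on the table. Pocket in the middle of its top: 72 (x) by 62 mm (y), floor 20 mm above the table, with a rim 7 mm thick and 8 mm high. The battery stands upright in it, its length along the charger's x, either way round, 8 mm to spare on each side.
- roll: Bystander, loose: roll of masking tape lying flat, 90 mm across, 24 mm tall; origin under its centre. Leave alone.
- tapemeasure: Bystander, loose: yellow tape measure, 65 x 38 x 62 mm tall, beyond the rack; origin under its centre. Leave alone.
- driver: Bystander, loose: screwdriver lying on the table between the robot and the rack, about 200 mm long and under 40 mm tall; origin on the table under it. Leave alone.

How it is judged (in metres and radians):
On the way, in this order (a step that is already met when the one before it is completed fails the run):
1. the can, the tin and the jar all stand upright in the tray, the battery still in its place on the rack (within 25 mm) (x of can_center in the frame of tray between -0.135 and 0.135 m and y of can_center in the frame of tray between -0.055 and 0.055 m and z of can_center in the frame of tray between 0.064 and 0.075 m and angle between each of can_center, tin_center, jar_center's own z axis and vertical below 0.12 rad and x of tin_center in the frame of tray between -0.135 and 0.135 m and y of tin_center in the frame of tray between -0.055 and 0.055 m and z of tin_center in the frame of tray between 0.0525 and 0.0635 m and x of jar_center in the frame of tray between -0.135 and 0.135 m and y of jar_center in the frame of tray between -0.055 and 0.055 m and z of jar_center in the frame of tray between 0.055 and 0.066 m and distance of battery_center from where it was at the start of the episode below 0.025 m), for 0.2 s.
2. the battery is fully down in the charger's pocket, with the three containers still upright in the tray (horizontal distance between battery_center and charger below 0.013 m and z of battery_center in the frame of charger between 0.045 and 0.053 m and angle between battery_center's own z axis and vertical below 0.1 rad and angle between the x axis of battery_center and the x axis of charger, either way round below 0.35 rad and x of can_center in the frame of tray between -0.135 and 0.135 m and y of can_center in the frame of tray between -0.055 and 0.055 m and z of can_center in the frame of tray between 0.064 and 0.075 m and angle between each of can_center, tin_center, jar_center's own z axis and vertical below 0.12 rad and x of tin_center in the frame of tray between -0.135 and 0.135 m and y of tin_center in the frame of tray between -0.055 and 0.055 m and z of tin_center in the frame of tray between 0.0525 and 0.0635 m and x of jar_center in the frame of tray between -0.135 and 0.135 m and y of jar_center in the frame of tray between -0.055 and 0.055 m and z of jar_center in the frame of tray between 0.055 and 0.066 m), for 0.2 s.
At the end, for the whole second after the job is handed in: Battery upright on the floor of the charger's pocket (within 13 mm of its centre, length within 20 degrees of the charger's x, either way round); can, tin and jar each upright on the rack, centre within 15 mm of where it was at the start; all four at rest (horizontal distance between battery_center and charger below 0.013 m and z of battery_center in the frame of charger between 0.045 and 0.053 m and angle between each of battery_center, can_center, tin_center, jar_center's own z axis and vertical below 0.1 rad and angle between the x axis of battery_center and the x axis of charger, either way round below 0.35 rad and distance of each of can_center, tin_center, jar_center from where it was at the start of the episode below 0.015 m and linear speed of each of can, tin, jar, battery below 0.02 m/s); the robot touches nothing.
It fails at once if a container or the battery is tipped over (more than 35 degrees) (angle between any of can_center, tin_center, jar_center, battery_center's own z axis and vertical above 0.61 rad).
It fails at once if a bystander (tape roll, tape measure, screwdriver) is moved by more than 30 mm (distance of any of roll, tapemeasure, driver from where it was at the start of the episode above 0.03 m).
It also fails if it takes over 144 s, if anything falls off the work surface, if the arm or the gripper's body presses on something with over 40 N, if the wrist force passes 120 N, or if a joint passes its speed limit or range.

ROBOT

A 6-joint arm with a two-finger parallel gripper is mounted at the origin on the work surface. World frame = base frame: x ahead of the robot, y to its left, z up, the work surface at z = 0. Lengths are in mm, angles in rad, forces in N, time in s.
With the tool pointing down it reaches from about 275 to 850 mm from the base axis. Payload 5.2 kg.
Tool frame: the origin (TCP) lies midway between the tips of the shut fingers; the grasp point (between the pads) lies 19 mm behind it; z points along the fingers, y is the line along which they close (so a half turn about z gives the same grasp; the last joint's range is limited). The gripper opens to 85 mm and grips with 20 to 120 N. Pads are 22 mm wide; open, the fingers measure 114 mm over their backs; the gripper's body (76 mm by 85 mm) begins 54 mm behind the grasp point. The pads swing forward as they close: fully open they stand 13 mm farther back than shut.
Start: joints at [-1.317, 0.259, 1.535, -0, 1.348, -0.203], TCP at [242.614, -493.603, 231.31] pointing down, gripper open.
Joint ranges: [-3.14, 3.14], [-0.91, 2.08], [0.19, 2.58], [-1.22, 4.36], [0.22, 2.71], [-3.12, 3.12]. Speed limits (rad/s): [2.57, 2.57, 3.14, 3.14, 3.14, 3.14].

INTERFACE

Orientations are given as a unit quaternion [w, x, y, z].
In Python, from cell import state, viewer, sign_off gives the robot as it stands. The module is installed in compiled form; this text tells all that it offers.
- The arm moves only by the shell command python3 -m inch 'ROWS' [FORCE]. ROWS is JSON, one flat list of numbers, 7 for each row, row after row: the turn, a rotation vector about the tool's x, y, z in rad, then the shift along the tool's x, y, z in cm, then the closure, from 0 (fully open) to 1 (shut). In form: [rx, ry, rz, dx, dy, dz, grip, rx, ry, rz, dx, dy, dz, grip, ...]. A call has 1 to 8 rows; each row is the pose to reach, as a shift and turn from the pose commanded when the call began, along the tool's axes at that moment; what a row does not reach only later rows make up. A row lasts 1/10 s, in which the tool goes at most 50 mm and 8.59 degrees, less where a joint would pass 70% of its speed; a pose out of reach is approached as far as the arm can. A call with a gripper value outside its range is refused whole. The fingers move at their own pace and stop on an object; FORCE is the grip in N (left out, the last holds). Time passes only in rows, so rows that repeat a pose let the fingers close. It gives the time, the measured TCP pose, the force, the opening and the grip force at its end, in the units of the state.
- state(): the state, without advancing time (a new reading comes with each control period).
- viewer.camera(name): name is "side" or "top" or "wrist"; returns the picture (420x560x3 uint8, red, green, blue); there is no depth.
- viewer.camera_info(name): a dict with "camera_matrix" (3x3 intrinsics, pixels), "position" and "orientation" of the camera in the world. Camera axes: x right, y down, z forward; pixel columns grow to the right and rows downward; lengths in mm; the calibration is good to about 2 mm. A picture is of the moment at which its call begins: read the wrist's pose just before it. camera_info takes no time and is no camera call; for the wrist camera it gives the pose at the moment of the call.
- sign_off(): hands the job in; it is judged then, once.
The state is a dict: "time_s": time; "joint_positions": joint angles; "dq": joint speeds; "effort": joint torques, N m; "tcp_pos": TCP position; "tcp_rot": TCP orientation; "ft_force": force on the tool from outside, world axes, zero at the start; "torque": the same for the moment, N m; "grip_width": opening from 0.0 (shut) to 1.0 (fully open); "grip_force": force on a finger pad.
Only numpy, scipy, OpenCV 4.12 (cv2) and the standard library are available. Lean on these libraries where they do the work, as an engineer would, in place of code of your own. Each camera call takes 0.05 s, during which the arm holds its last target. There are 200 camera calls.

## Working session

There is one attempt and no reset: what is moved stays moved. The work goes in short steps, Python scripts to look and compute and a shell command to move; the robot and the scene stay as the last step left them, time stands still between calls to the robot, and variables do not carry over. Pictures are saved under pics/ and viewed, at most 14 in all, crops included, and the job is handed in when it is done.

```bash
mkdir -p pics; python3 - <<'E'
from cell import state, viewer
import cv2
s=state(); print(s)
for n in("top","side","wrist"):
    print(n,viewer.camera_info(n))
    cv2.imwrite(f"pics/{n}0.png",viewer.camera(n)[:,:,::-1])
E
```

```text
{'time_s': 0.0, 'joint_positions': array([-1.31680407e+00,  2.59366586e-01,  1.53610079e+00,  2.98705006e-06,
        1.34804059e+00, -2.02805739e-01]), 'dq': array([ 7.86660484e-04, -1.12457704e-03, -3.09912208e-05,  6.43916521e-04,
        2.12621073e-03, -3.72818799e-04]), 'effort': array([ 5.97421458e-04, -4.46032584e+01, -2.90565509e+01, -2.72286261e-04,
        1.19261097e-02, -2.47170271e-05]), 'tcp_pos': array([ 242.47040014, -493.05578571,  230.45492718]), 'tcp_rot': array([-9.57375432e-04,  9.74029767e-01,  2.26417966e-01, -2.30509268e-05]), 'ft_force': array([-0.07880895, -0.21944125, -0.04048249]), 'torque': array([ 0.02039859,  0.01152587, -0.00216269]), 'grip_force': 0.0, 'grip_width': 1.000198957563848}
top {'camera_matrix': array([[389.72804754,   0.        , 280.97790199],
       [  0.        , 389.72804754, 205.66603983],
       [  0.        ,   0.        ,   1.        ]]), 'position': array([496.97648004,  15.73603017, 926.61633399]), 'orientation': array([-0.02251832,  0.70682183, -0.706179  ,  0.03474244])}
side {'camera_matrix': array([[389.8537802 ,   0.        , 279.99025624],
       [  0.        , 389.8537802 , 213.79280727],
       [  0.        ,   0.        ,   1.        ]]), 'position': array([ 325.44951564, -665.50382245,  472.20795012]), 'orientation': array([-0.50100902,  0.84461766, -0.16270685,  0.09559   ])}
wrist {'camera_matrix': array([[299.99237247,   0.        , 282.26915133],
       [  0.        , 299.99237247, 212.00158785],
       [  0.        ,   0.        ,   1.        ]]), 'position': array([ 314.88668176, -457.65104128,  372.38015547]), 'orientation': array([ 0.13584751,  0.83791543, -0.5216096 , -0.08582898])}
```

View pics/top0.png

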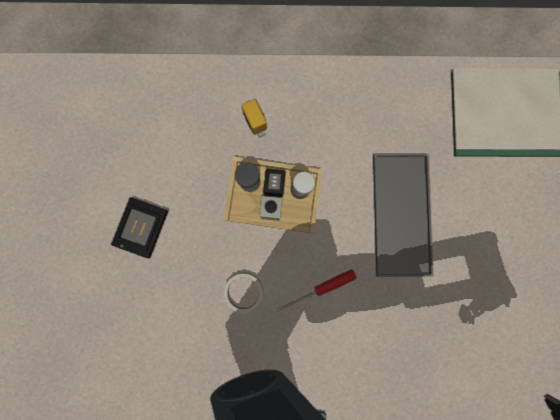

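View pics/side0.png

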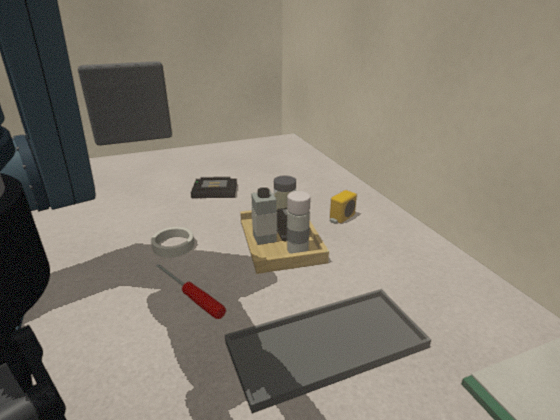

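The top view shows the rack at (275,195) px, with the jar at (248,175), battery (274,181), can (304,184) and tin at the front (271,207). The tray is on the right (-y) at (402,214) and the charger on the left at (139,227). The roll is at (243,290) and the screwdriver at (320,288). The side view agrees. Next I'll enlarge the rack and charger and measure.

```bash
cat > h.py <<'E'
import numpy as np, cv2
from scipy.spatial.transform import Rotation as R
from cell import state, viewer
def rot(q): return R.from_quat([q[1],q[2],q[3],q[0]])
def cast(info,uv,z):
    uv=np.atleast_2d(uv).astype(float)
    d=np.c_[uv,np.ones(len(uv))]@np.linalg.inv(info["camera_matrix"]).T
    d=rot(info["orientation"]).apply(d); p=info["position"]
    return (p+d*((z-p[2])/d[:,2])[:,None])[:,:2]
def proj(info,P):
    c=rot(info["orientation"]).inv().apply(np.atleast_2d(P)-info["position"])@info["camera_matrix"].T
    return c[:,:2]/c[:,2:]
def pose():
    s=state(); x,y=rot(s["tcp_rot"]).as_matrix()[:,0],rot(s["tcp_rot"]).as_matrix()[:,1]
    print("t",round(s["time_s"],1),"tcp",s["tcp_pos"].round(1),"x",x.round(3),"y",y.round(3),"F",s["ft_force"].round(1),"w",round(s["grip_width"],3),"gf",round(s["grip_force"],1))
    return s
E
python3 - <<'E'
from h import *
T=viewer.camera_info("top"); im=cv2.imread("pics/top0.png")
def crop(x0,y0,w,h,k):
    c=cv2.resize(im[y0:y0+h,x0:x0+w],None,fx=k,fy=k,interpolation=cv2.INTER_CUBIC)
    for x in range((x0+9)//10*10,x0+w,10):
        cv2.line(c,(int((x-x0+.5)*k),0),(int((x-x0+.5)*k),6),(0,0,255),1); cv2.putText(c,str(x),(int((x-x0)*k),18),0,.35,(0,0,255))
    for y in range((y0+9)//10*10,y0+h,10):
        cv2.line(c,(0,int((y-y0+.5)*k)),(6,int((y-y0+.5)*k)),(0,0,255),1); cv2.putText(c,str(y),(8,int((y-y0+.5)*k)),0,.35,(0,0,255))
    return c
a=crop(222,150,106,90,5); b=crop(107,193,66,70,4)
o=np.zeros((450,800,3),np.uint8); o[:450,:530]=a; o[:280,535:799]=b; cv2.imwrite("pics/crop0.png",o)
g=im.astype(int); v=g.sum(2)/3
def rect(m,box,z,lab):
    x0,y0,x1,y1=box; mm=np.zeros(m.shape,np.uint8); mm[y0:y1,x0:x1]=m[y0:y1,x0:x1]
    cs=cv2.findContours(mm,0,cv2.CHAIN_APPROX_NONE)[0]; c=max(cs,key=cv2.contourArea)[:,0]
    w=cast(T,c,z).astype(np.float32); (cx,cy),s,an=cv2.minAreaRect(w); print(lab,np.round((cx,cy),1),np.round(s,1),round(an,1),len(c))
    print(cv2.boxPoints(((cx,cy),s,an)).round())
sat=g.max(2)-g.min(2)
rect((v<112),(365,145,440,285),18,"tray")
rect((v<80),(105,190,175,265),20,"charger")
rect((sat>45),(220,150,330,240),30,"rack")
E
```

```text
tray [ 543.  -283.7] [173.7 310.1] 89.0 402
[[ 386. -368.]
 [ 697. -373.]
 [ 700. -200.]
 [ 389. -194.]]
charger [520.5 326.8] [ 95.3 120. ] 70.0 170
[[448. 303.]
 [561. 262.]
 [593. 351.]
 [480. 392.]]
rack [596.8  18.8] [210.2 150.1] 81.9 432
[[508. -75.]
 [656. -96.]
 [686. 112.]
 [537. 133.]]
```

View pics/crop0.png

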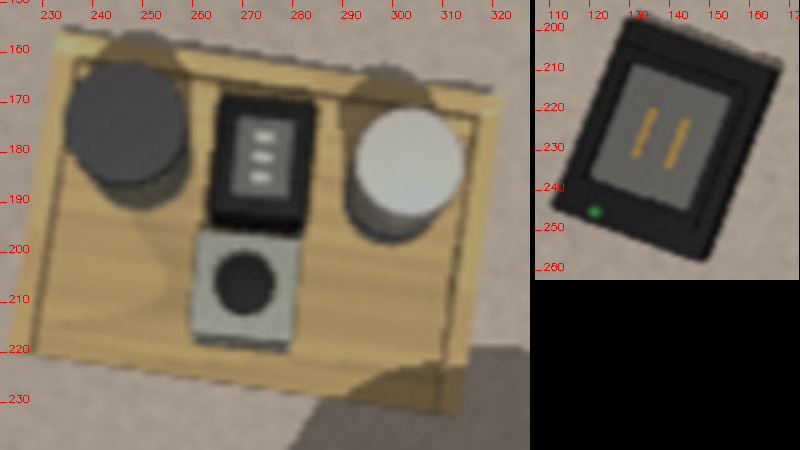

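The crop shows the jar lid centre at about (247,174) px, the can top at (304,182), the tin cap at (271,206) and the battery panel at (274.5,181). The pocket floor corners are about (132,208.5), (155.8,217), (145.8,245.7) and (120.8,237.5).

```bash
python3 - <<'E'
from h import *
T=viewer.camera_info("top")
im=cv2.imread("pics/top0.png"); hsv=cv2.cvtColor(im,cv2.COLOR_BGR2HSV)
o=np.array([596.8,18.8]); ax=np.array([np.cos(np.radians(-8.1)),np.sin(np.radians(-8.1))]); ay=np.array([-ax[1],ax[0]])
for n,uv,z in (("jar",(246.9,173.9),122),("can",(303.5,181.7),140),("tincap",(270.3,205.9),132),("bat",(274.3,180.9),72)):
    p=cast(T,uv,z)[0]; print(n,p.round(1),"rack frame",((p-o)@ax).round(1),((p-o)@ay).round(1))
def quad(uv,z,n):
    p=cast(T,np.array(uv)-.5,z); s=np.roll(p,-1,0)-p; print(n,p.mean(0).round(1),"sides",np.linalg.norm(s,axis=1).round(1),"ang",np.degrees(np.arctan2(s[:,1],s[:,0])).round(1))
quad([(132,208.5),(155.8,217),(145.8,245.7),(120.8,237.5)],20,"pocket")
quad([(261.6,195.8),(282,197.2),(280.4,217.4),(260,216)],117,"tin body")
quad([(374,154),(427,154),(432,274),(377,276)],18,"tray")
c=im[145:285:1,365:440]; v=c.mean(2)
print("tray row 190/250 profile",v[45,:].round().astype(int).tolist()); print("col 400",im[145:165,400].mean(1).astype(int).tolist(),im[262:290,400].mean(1).astype(int).tolist())
pose()
E
```

```text
jar [628.6  72.8] rack frame 23.8 57.9
can [609.9 -43.8] rack frame 21.8 -60.1
tincap [561.   23.8] rack frame -36.2 -0.1
bat [621.3  15.7] rack frame 24.7 0.4
pocket [521.5 330. ] sides [58.8 69.4 60.7 71. ] ang [-109.5  162.3   72.   -19.4]
tin body [561.8  23.6] sides [42.7 42.4 42.5 42.3] ang [-93.8 175.5  86.1  -4.3]
tray [ 553.4 -284.3] sides [126.7 282.7 128.4 286.5] ang [ -89.8 -179.4   92.     0.3]
tray row 190/250 profile [154, 155, 153, 151, 151, 150, 153, 154, 116, 49, 74, 95, 96, 95, 96, 96, 95, 95, 96, 95, 95, 95, 95, 95, 94, 95, 95, 94, 94, 94, 95, 93, 93, 94, 94, 93, 94, 94, 94, 94, 94, 93, 94, 93, 93, 93, 93, 93, 94, 94, 92, 92, 93, 93, 92, 92, 92, 92, 93, 93, 85, 60, 45, 76, 101, 132, 150, 150, 153, 158, 158, 154, 152, 149, 149]
col 400 [149, 146, 149, 152, 153, 153, 152, 152, 109, 90, 72, 61, 85, 92, 92, 92, 92, 92, 92, 91] [59, 58, 59, 59, 60, 59, 59, 59, 59, 60, 59, 59, 49, 57, 67, 86, 90, 91, 92, 92, 93, 92, 91, 91, 90, 90, 89, 90]
t 0.1 tcp [ 242.5 -493.2  230.7] x [0.897 0.441 0.   ] y [ 0.441 -0.897 -0.001] F [-0.5 -0.1 -0.1] w 1.001 gf 0.0
```

The positions agree with the nominal layout to 1–2 mm in the rack frame. The tray is centred at about (553,-284), and the charger pocket at about (521,329) with yaw -20°. I'll square the tool to the world axes and head over to the tin.

```bash
cat > to.py <<'E'
import sys
from h import *
s=pose(); M=rot(s["tcp_rot"]); x,y,z,yaw=map(float,sys.argv[1:5])
c,n=np.cos(np.radians(yaw)),np.sin(np.radians(yaw))
G=R.from_matrix(np.array([[c,n,0],[n,-c,0],[0,0,-1]]))
print("need rot",(M.inv()*G).as_rotvec().round(4),"shift cm",(M.inv().apply(np.array([x,y,z])-s["tcp_pos"])/10).round(2))
E
python3 -m inch '[0,0,0.15,12,-8,0,0, 0,0,0.3,24,-15,0,0, 0,0,0.457,30,-19,0,0, 0,0,0.457,36,-23,0,0, 0,0,0.457,36,-23,0,0, 0,0,0.457,36,-23,0,0, 0,0,0.457,36,-23,0,0, 0,0,0.457,36,-23,0,0]' 40
python3 to.py 561.4 23.7 200 0
```

```text
time_s: 0.95
tcp_pos: [447.8, -154.5, 231.3]
tcp_rot: [0.0, 1.0, -0.0, 0.0]
ft_force: [1.0, -1.1, -0.3]
grip_width: 1.003
grip_force: 0.0
t 0.9 tcp [ 447.8 -154.5  231.3] x [ 1. -0.  0.] y [-0. -1.  0.] F [ 1.  -1.1 -0.3] w 1.003 gf 0.0
need rot [ 0.0001 -0.0001 -0.0005] shift cm [ 11.35 -17.83   3.13]
```

```bash
python3 -m inch '[0,0,0,11.2,-17.6,2,0, 0,0,0,11.2,-17.6,2,0, 0,0,0,11.2,-17.6,2,0, 0,0,0,11.2,-17.6,2,0, 0,0,0,11.2,-17.6,2,0, 0,0,0,11.2,-17.6,2,0, 0,0,0,11.2,-17.6,2,0]' >/dev/null
python3 to.py 561.4 23.7 78 0
python3 - <<'E'
from h import *
W=viewer.camera_info("wrist"); cv2.imwrite("pics/w1.png",viewer.camera("wrist")[:,:,::-1]); print(W["position"],W["orientation"])
for n,P in (("tin cap",(561,23.8,132)),("can top",(609.9,-43.8,140)),("jar",(628.6,72.8,122)),("bat",(621.3,15.7,72))): print(n,proj(W,P).round(1))
E
```

```text
t 1.6 tcp [558.6  18.7 211. ] x [ 1.    -0.    -0.001] y [-0.    -1.     0.001] F [-0.  -0.1  0.5] w 1.001 gf 0.0
need rot [ 0.0006  0.0012 -0.0001] shift cm [ 0.29 -0.51 13.3 ]
[639.53496653  18.42512364 352.73791891] [ 0.11423073  0.69782585 -0.69780627 -0.11426653]
tin cap [[275.4 217.2]]
can top [[370.7 155.5]]
jar [[208.9 126.6]]
bat [[285.3 132.3]]
```

View pics/w1.png

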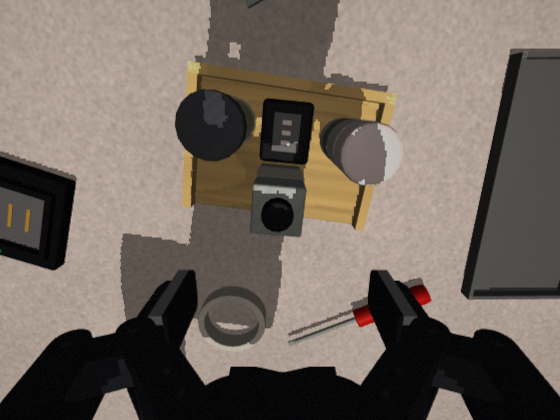

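The wrist view agrees with the predictions to 2–3 px: cap (277,214), can (370,153), jar (211,125), battery (287,131). The fingers straddle the tin, so I'll descend and grip.

```bash
python3 -m inch '[0,0,0,0.3,-0.5,3,0, 0,0,0,0.3,-0.5,6,0, 0,0,0,0.3,-0.5,9,0, 0,0,0,0.3,-0.5,11.5,0, 0,0,0,0.3,-0.5,13.3,0, 0,0,0,0.3,-0.5,13.3,0, 0,0,0,0.3,-0.5,13.3,0]' 40 >/dev/null
python3 to.py 561.4 23.7 78 0
python3 -m inch '[0,0,0,0,0,0,0.3, 0,0,0,0,0,0,0.4, 0,0,0,0,0,0,0.5, 0,0,0,0,0,0,0.6, 0,0,0,0,0,0,0.8, 0,0,0,0,0,0,1, 0,0,0,0,0,0,1, 0,0,0,0,0,0,1]' 40
```

```text
t 2.4 tcp [562.2  23.   79. ] x [ 1.    -0.002  0.   ] y [-0.002 -1.     0.   ] F [ 0.5 -0.3  0.2] w 1.002 gf 0.0
need rot [ 0.0002 -0.0001 -0.0022] shift cm [-0.08 -0.07  0.1 ]
time_s: 3.2
tcp_pos: [563.1, 24.1, 79.6]
tcp_rot: [0.0, 1.0, 0.0, 0.001]
ft_force: [-1.0, -1.5, 6.0]
grip_width: 0.521
grip_force: 39.1
```

Gripped, with 44 mm width confirmed. Next I'll lift, carry it to the near tray slot and check.

```bash
python3 -m inch '[0,0,0,0,0,-2,1, 0,0,0,0,0,-5,1, 0,0,0,0,0,-8,1, 0,0,0,-1,2,-10,1, 0,0,0,-2,5,-11,1, 0,0,0,-3,8.5,-11,1, 0,0,0,-4,12,-11,1, 0,0,0,-5,15.5,-11,1]' >/dev/null
python3 -m inch '[0,0,0,-1,3.5,0,1, 0,0,0,-2,7,0,1, 0,0,0,-3,10.5,0,1, 0,0,0,-4,13.5,0,1, 0,0,0,-4,15,0,1, 0,0,0,-4,15.3,0,1, 0,0,0,-4,15.3,0,1]' >/dev/null
python3 to.py 473 -284 74 0
```

```text
t 4.7 tcp [ 472.4 -282.9  188. ] x [ 1.    -0.001 -0.   ] y [-0.001 -1.    -0.001] F [-0.2 -0.3 -3.3] w 0.521 gf 40.3
need rot [-0.0012  0.0003 -0.0006] shift cm [ 0.07  0.12 11.4 ]
```

```bash
python3 -m inch '[0,0,0,0,0,3.5,1, 0,0,0,0,0,7,1, 0,0,0,0,0,9.5,1, 0,0,0,0,0,10.8,1, 0,0,0,0,0,11.2,1, 0,0,0,0,0,11.4,1, 0,0,0,0,0,11.4,1, 0,0,0,0,0,11.4,1]'
python3 -m inch '[0,0,0,0,0,0,0.4, 0,0,0,0,0,0,0.3, 0,0,0,0,0,0,0, 0,0,0,0,0,0,0, 0,0,0,0,0,0,0, 0,0,0,0,0,-4,0, 0,0,0,0,0,-8,0, 0,0,0,0,0,-12.5,0]'
python3 to.py 609.9 -43.8 200 0
```

```text
time_s: 5.5
tcp_pos: [473.0, -284.0, 75.6]
tcp_rot: [0.001, 1.0, -0.0, 0.001]
ft_force: [0.9, 0.3, -3.2]
grip_width: 0.524
grip_force: 40.2
time_s: 6.3
tcp_pos: [471.6, -283.0, 199.8]
tcp_rot: [-0.001, 1.0, -0.0, -0.001]
ft_force: [0.1, -0.7, -0.2]
grip_width: 1.004
grip_force: 0.0
t 6.3 tcp [ 471.6 -283.   199.8] x [ 1.    -0.    -0.002] y [-0.    -1.    -0.002] F [ 0.1 -0.7 -0.2] w 1.004 gf 0.0
need rot [-0.0017  0.0018 -0.0003] shift cm [ 13.82 -23.92  -0.  ]
```

```bash
python3 -m inch '[0,0,0,2.5,-4.3,0,0, 0,0,0,5,-8.6,0,0, 0,0,0,7.5,-13,0,0, 0,0,0,10,-17.3,0,0, 0,0,0,12.5,-21.6,0,0, 0,0,0,13.8,-23.9,0,0, 0,0,0,13.8,-23.9,0,0, 0,0,0,13.8,-23.9,0,0]' >/dev/null
python3 to.py 609.9 -43.8 98 0
python3 - <<'E'
from h import *
W=viewer.camera_info("wrist"); cv2.imwrite("pics/w2.png",viewer.camera("wrist")[:,:,::-1])
for n,P in (("can top",(609.9,-43.8,140)),("jar",(628.6,72.8,122)),("bat",(621.3,15.7,72)),("tin cap",(473,-284,126)),("tray corners",(553-145,-284+65,18)),("",(553+145,-284+65,18))): print(n,proj(W,P).round(1))
E
```

```text
t 7.1 tcp [610.1 -44.1 198.9] x [ 1.     0.002 -0.001] y [ 0.002 -1.     0.   ] F [-0.1 -0.1 -0.2] w 1.004 gf 0.0
need rot [0.0003 0.0008 0.0015] shift cm [-0.02 -0.03 10.09]
can top [[281.6 229.9]]
jar [[127.7 197.8]]
bat [[217.3 190.7]]
tin cap [[545.4 364.3]]
tray corners [[414.4 337.5]]
 [[455.  104.2]]
```

View pics/w2.png

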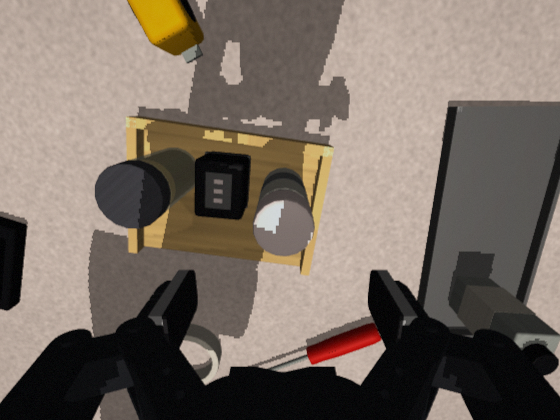

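The tin stands upright in the tray, and the can top is at (284,227), centred between the fingers. I'll descend and grip the can.

```bash
python3 -m inch '[0,0,0,0,0,3,0, 0,0,0,0,0,6,0, 0,0,0,0,0,8.5,0, 0,0,0,0,0,10.1,0, 0,0,0,0,0,10.1,0, 0,0,0,0,0,10.1,0]' 40 >/dev/null
python3 to.py 609.9 -43.8 98 0
python3 -m inch '[0,0,0,0,0,0,0.3, 0,0,0,0,0,0,0.4, 0,0,0,0,0,0,0.5, 0,0,0,0,0,0,0.6, 0,0,0,0,0,0,0.8, 0,0,0,0,0,0,1, 0,0,0,0,0,0,1, 0,0,0,0,0,0,1]' 40
python3 to.py 609.9 -43.8 98 0
```

```text
t 7.8 tcp [610.1 -45.9  98.7] x [ 1.    -0.002 -0.   ] y [-0.002 -1.     0.   ] F [0.7 0.3 0.7] w 1.002 gf 0.0
need rot [ 0.0001  0.0001 -0.002 ] shift cm [-0.02 -0.21  0.07]
time_s: 8.55
tcp_pos: [611.1, -44.7, 99.6]
tcp_rot: [0.0, 1.0, -0.0, 0.001]
ft_force: [-0.3, -0.0, 5.7]
grip_width: 0.529
grip_force: 41.2
t 8.6 tcp [611.1 -44.7  99.6] x [ 1.    -0.     0.002] y [-0.    -1.     0.001] F [-0.3 -0.   5.7] w 0.529 gf 41.2
need rot [ 0.0007 -0.0023 -0.    ] shift cm [-0.12 -0.09  0.16]
```

```bash
python3 -m inch '[0,0,0,0,0,-2,1, 0,0,0,0,0,-5,1, 0,0,0,0,0,-8,1, 0,0,0,-0.5,2,-10,1, 0,0,0,-1,5,-10,1, 0,0,0,-2,8.5,-10,1, 0,0,0,-3,12,-10,1, 0,0,0,-4,15.5,-10,1]' >/dev/null
python3 -m inch '[0,0,0,-0.6,3.5,0,1, 0,0,0,-1.2,6.5,0,1, 0,0,0,-1.8,8.3,0,1, 0,0,0,-1.8,8.5,0,1, 0,0,0,-1.8,8.5,0,1]' >/dev/null
python3 to.py 553 -284 93.3 0
```

```text
t 9.8 tcp [ 552.  -284.2  197.9] x [ 1.    -0.001 -0.001] y [-0.001 -1.    -0.001] F [ 0.  -0.5 -1.5] w 0.53 gf 41.4
need rot [-0.0012  0.0006 -0.001 ] shift cm [ 0.11 -0.   10.46]
```

```bash
python3 -m inch '[0,0,0,0,0,3.5,1, 0,0,0,0,0,7,1, 0,0,0,0,0,9,1, 0,0,0,0,0,10,1, 0,0,0,0,0,10.3,1, 0,0,0,0,0,10.5,1, 0,0,0,0,0,10.5,1, 0,0,0,0,0,10.5,1]'
python3 -m inch '[0,0,0,0,0,0,0.4, 0,0,0,0,0,0,0.3, 0,0,0,0,0,0,0, 0,0,0,0,0,0,0, 0,0,0,0,0,0,0, 0,0,0,0,0,-4,0, 0,0,0,0,0,-8,0, 0,0,0,0,0,-12,0]' >/dev/null
python3 to.py 628 72.5 200 0
```

```text
time_s: 10.65
tcp_pos: [552.9, -284.9, 94.6]
tcp_rot: [0.001, 1.0, -0.0, 0.001]
ft_force: [-0.1, -0.1, -1.2]
grip_width: 0.527
grip_force: 41.4
t 11.4 tcp [ 552.  -284.3  214.4] x [ 1.    -0.    -0.001] y [-0.    -1.    -0.001] F [ 0.8 -0.4 -0.5] w 1.001 gf 0.0
need rot [-0.0006  0.0007 -0.0003] shift cm [  7.6  -35.68   1.45]
```

```bash
python3 -m inch '[0,0,0,1,-4.5,0,0, 0,0,0,2,-9,0,0, 0,0,0,3,-13.5,0,0, 0,0,0,4,-18,0,0, 0,0,0,5,-22.5,0,0, 0,0,0,6,-27,0,0, 0,0,0,7,-31.5,0,0, 0,0,0,7.6,-34,0,0]' >/dev/null
python3 -m inch '[0,0,0,0,-1.7,1.5,0, 0,0,0,0,-1.7,1.5,0, 0,0,0,0,-1.7,1.5,0]' >/dev/null
python3 to.py 628 72.5 82 0
python3 - <<'E'
from h import *
W=viewer.camera_info("wrist"); cv2.imwrite("pics/w3.png",viewer.camera("wrist")[:,:,::-1]); cv2.imwrite("pics/side3.png",viewer.camera("side")[:,:,::-1])
for n,P in (("jar",(628.6,72.8,122)),("bat",(621.3,15.7,72))): print(n,proj(W,P).round(1))
q=W["position"]; print(q)
E
```

```text
t 12.6 tcp [627.9  72.4 198. ] x [ 1.     0.001 -0.001] y [ 0.001 -1.     0.   ] F [-0.4 -0.2  0.4] w 1.002 gf 0.0
need rot [0.0005 0.0013 0.0007] shift cm [ 0.02 -0.02 11.6 ]
jar [[281.4 220.6]]
bat [[342.4 209.5]]
[708.83252907  72.12776638 339.68317849]
```

View pics/w3.png

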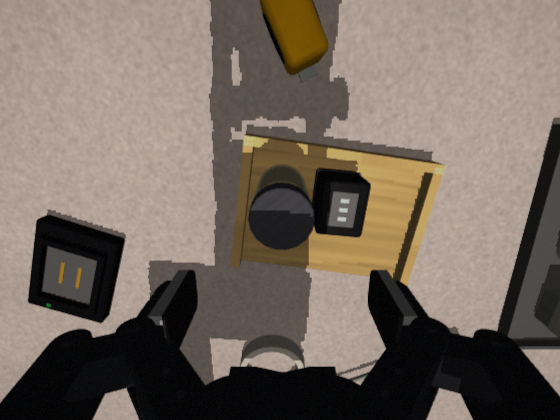

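View pics/side3.png

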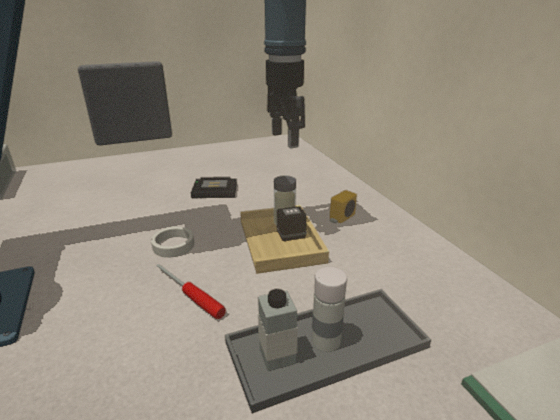

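Both containers stand upright in the tray. The jar lid at (282,215) sits centred between the fingers, with the battery at (343,208).

```bash
python3 -m inch '[0,0,0,0,0,3,0, 0,0,0,0,0,6,0, 0,0,0,0,0,9,0, 0,0,0,0,0,11,0, 0,0,0,0,0,11.6,0, 0,0,0,0,0,11.6,0, 0,0,0,0,0,11.6,0]' 40 >/dev/null
python3 to.py 628 72.5 82 0
python3 -m inch '[0,0,0,0,0,0,0.2, 0,0,0,0,0,0,0.3, 0,0,0,0,0,0,0.4, 0,0,0,0,0,0,0.5, 0,0,0,0,0,0,0.7, 0,0,0,0,0,0,1, 0,0,0,0,0,0,1, 0,0,0,0,0,0,1]' 40
python3 to.py 628 72.5 82 0
```

```text
t 13.3 tcp [629.4  71.8  83.9] x [ 1.    -0.001  0.002] y [-0.001 -1.     0.   ] F [-0.4  1.3  0.4] w 0.997 gf 0.0
need rot [ 0.0002 -0.0025 -0.001 ] shift cm [-0.14 -0.07  0.19]
time_s: 14.15
tcp_pos: [629.0, 72.7, 83.5]
tcp_rot: [0.0, 1.0, 0.0, 0.001]
ft_force: [-0.5, 0.7, 5.9]
grip_width: 0.598
grip_force: 41.3
t 14.2 tcp [629.   72.7  83.5] x [1.    0.    0.002] y [ 0. -1.  0.] F [-0.5  0.7  5.9] w 0.598 gf 41.3
need rot [ 0.0001 -0.002   0.0001] shift cm [-0.1   0.02  0.15]
```

```bash
python3 -m inch '[0,0,0,0,0,-2,1, 0,0,0,0,0,-5,1, 0,0,0,0,0,-8,1, 0,0,0,0,2,-11,1, 0,0,0,0,5,-12,1, 0,0,0,0,8.5,-12,1, 0,0,0,0.2,12,-12,1, 0,0,0,0.4,15.5,-12,1]' >/dev/null
python3 -m inch '[0,0,0,0,3.5,0,1, 0,0,0,0,7,0,1, 0,0,0,0,10.5,0,1, 0,0,0,0,14,0,1, 0,0,0,0,17,0,1, 0,0,0,0,19.5,0,1, 0,0,0,0,20.2,0,1, 0,0,0,0,20.2,0,1]' >/dev/null
python3 to.py 633 -284 77.3 0
```

```text
t 15.8 tcp [ 631.5 -285.4  200.9] x [ 1.    -0.002 -0.002] y [-0.002 -1.    -0.001] F [-0.1  0.4 -3.2] w 0.597 gf 43.1
need rot [-0.0013  0.002  -0.002 ] shift cm [ 0.18 -0.13 12.36]
```

```bash
python3 -m inch '[0,0,0,0,0,3.5,1, 0,0,0,0,0,7,1, 0,0,0,0,0,10,1, 0,0,0,0,0,11.5,1, 0,0,0,0,0,12.2,1, 0,0,0,0,0,12.5,1, 0,0,0,0,0,12.5,1, 0,0,0,0,0,12.5,1]'
python3 -m inch '[0,0,0,0,0,0,0.35, 0,0,0,0,0,0,0.2, 0,0,0,0,0,0,0, 0,0,0,0,0,0,0, 0,0,0,0,0,0,0, 0,0,0,0,0,-4,0, 0,0,0,0,0,-8,0, 0,0,0,0,0,-12,0]' >/dev/null
python3 -m inch '[0,0,0,0,-4.5,0,0, 0,0,0,0,-9,0,0, 0,0,0,0,-13.5,0,0, 0,0,0,-0.5,-18,0,0, 0,0,0,-1,-22.5,0,0, 0,0,0,-1.1,-26.5,0,0, 0,0,0,-1.1,-30,0,0, 0,0,0,-1.1,-30,0,0]' >/dev/null
python3 to.py 621.3 15.7 150 0
python3 - <<'E'
from h import *
W=viewer.camera_info("wrist"); cv2.imwrite("pics/w4.png",viewer.camera("wrist")[:,:,::-1]); cv2.imwrite("pics/side4.png",viewer.camera("side")[:,:,::-1])
for n,P in (("bat",(621.3,15.7,72)),("bat0",(621.3,15.7,12))): print(n,proj(W,P).round(1))
E
```

```text
time_s: 16.55
tcp_pos: [633.2, -285.1, 79.1]
tcp_rot: [0.001, 1.0, -0.0, 0.001]
ft_force: [0.2, -0.3, -2.1]
grip_width: 0.597
grip_force: 43.3
t 18.1 tcp [620.8  20.3 197.6] x [1.    0.005 0.   ] y [ 0.005 -1.    -0.002] F [ 0.2 -1.1 -0.3] w 1.0 gf 0.0
need rot [-0.0018 -0.0001  0.0046] shift cm [0.05 0.47 4.76]
bat [[287.2 202.4]]
bat0 [[286.5 187. ]]
```

View pics/w4.png

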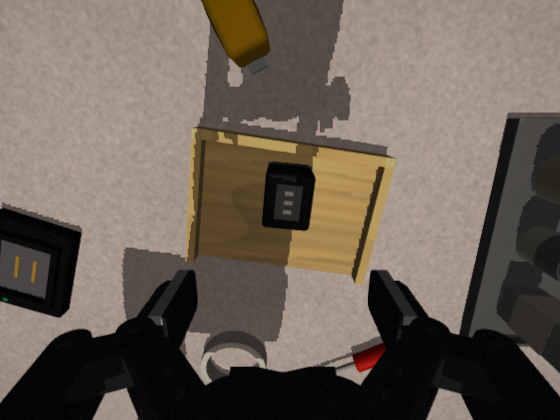

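View pics/side4.png

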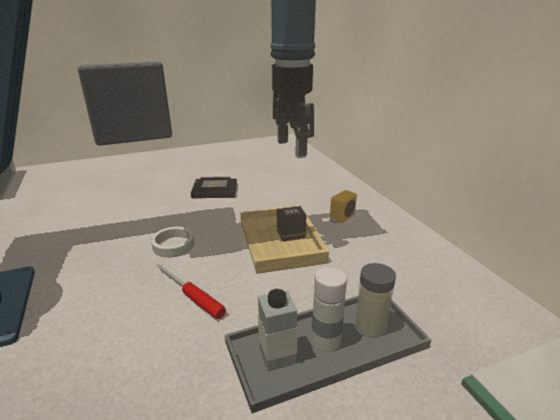

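All three containers stand upright in the tray, and the battery panel at (288,202) is where predicted with yaw about -6°. I'll turn, descend and grip the battery.

```bash
python3 -m inch '[0,0,0.1,0,0.5,4,0, 0,0,0.1,0,0.5,8,0, 0,0,0.1,0,0.5,11,0, 0,0,0.1,0,0.5,13.5,0, 0,0,0.1,0,0.5,15,0, 0,0,0.1,0,0.5,16,0, 0,0,0.1,0,0.5,16,0, 0,0,0.1,0,0.5,16,0]' 50
python3 to.py 621.3 15.7 37 -6
python3 -m inch '[0,0,0,0,0,0,0.3, 0,0,0,0,0,0,0.4, 0,0,0,0,0,0,0.5, 0,0,0,0,0,0,0.6, 0,0,0,0,0,0,0.8, 0,0,0,0,0,0,1, 0,0,0,0,0,0,1, 0,0,0,0,0,0,1]' 50
python3 to.py 621.3 15.7 37 -6
```

```text
time_s: 19.05
tcp_pos: [621.9, 9.6, 37.9]
tcp_rot: [0.0, 0.999, -0.051, 0.0]
ft_force: [-0.4, -0.3, 0.2]
grip_width: 1.0
grip_force: 0.0
t 19.1 tcp [621.9   9.6  37.9] x [ 0.995 -0.101  0.001] y [-0.101 -0.995  0.   ] F [-0.4 -0.3  0.2] w 1.0 gf 0.0
need rot [ 0.0002 -0.0009  0.0036] shift cm [-0.12 -0.6   0.09]
time_s: 19.85
tcp_pos: [622.1, 10.7, 38.5]
tcp_rot: [-0.0, 0.999, -0.05, 0.001]
ft_force: [0.8, 1.6, 6.3]
grip_width: 0.53
grip_force: 52.7
t 19.9 tcp [622.1  10.7  38.5] x [ 0.995 -0.1    0.002] y [-0.1   -0.995 -0.   ] F [0.8 1.6 6.3] w 0.53 gf 52.7
need rot [-0.0002 -0.0022  0.0047] shift cm [-0.13 -0.49  0.15]
```

```bash
python3 -m inch '[0,0,0,0,0,-2,1, 0,0,0,0,0,-5,1, 0,0,0,0,0,-8.5,1, 0,0,0.1,-1,-2,-11,1, 0,0,0.15,-2.5,-5,-12,1, 0,0,0.2,-4,-8.5,-12,1, 0,0,0.24,-5.5,-12,-12,1, 0,0,0.244,-7,-15.5,-12,1]' >/dev/null
python3 to.py 521 240 160 -20
```

```text
t 20.6 tcp [565.9 172.7 156.8] x [ 0.941 -0.339 -0.001] y [-0.339 -0.941  0.001] F [ 0.7 -0.8 -2.9] w 0.528 gf 52.2
need rot [0.0008 0.001  0.0034] shift cm [-6.51 -4.81 -0.32]
```

```bash
python3 -m inch '[0,0,0,-3,-2,0,1, 0,0,0,-6,-4,0,1, 0,0,0,-6.5,-4.3,0,1, 0,0,0,-6.5,-4.3,0,1, 0,0,0,-6.5,-4.3,0,1]' >/dev/null
python3 to.py 521 329 160 -20
python3 - <<'E'
from h import *
W=viewer.camera_info("wrist"); cv2.imwrite("pics/w5.png",viewer.camera("wrist")[:,:,::-1]); np.save("w5.npy",np.r_[W["position"],W["orientation"]])
print(proj(W,(521,329,20)).round(1))
E
```

```text
t 21.1 tcp [520.8 233.5 157.1] x [ 0.941 -0.337  0.   ] y [-0.337 -0.941  0.001] F [-0.5 -0.7 -3.2] w 0.531 gf 52.2
need rot [ 0.0006 -0.0004  0.0051] shift cm [-3.2  -8.99 -0.3 ]
[[191.8 230.4]]
```

View pics/w5.png

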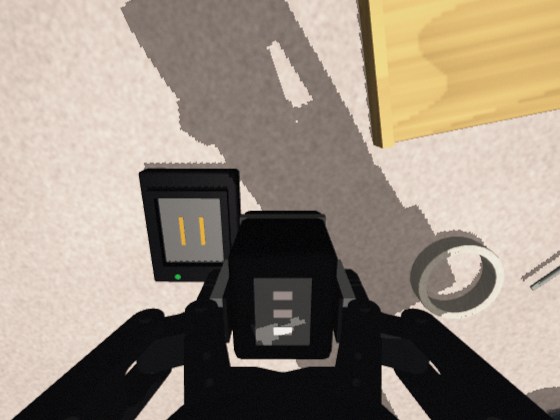

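The pocket floor centre appears at about (192,231) px, matching the prediction of (191.8,230.4), and the battery sits square in the fingers. I'll move over the pocket.

```bash
python3 -m inch '[0,0,0,-1,-3,0,1, 0,0,0,-2,-6,0,1, 0,0,0,-3,-8.5,0,1, 0,0,0,-3.2,-9,0,1, 0,0,0,-3.2,-9,0,1, 0,0,0,-3.2,-9,0,1, 0,0,0,-3.2,-9,0,1, 0,0,0,-3.2,-9,0,1]' >/dev/null
python3 to.py 521 329 46.3 -20
```

```text
t 22.0 tcp [521.1 328.5 157.4] x [ 0.941 -0.339  0.   ] y [-0.339 -0.941  0.   ] F [-0.2 -0.8 -2.2] w 0.533 gf 52.7
need rot [ 0.0002 -0.0001  0.0035] shift cm [-0.02 -0.04 11.11]
```

```bash
python3 -m inch '[0,0,0,0,0,3,1, 0,0,0,0,0,6,1, 0,0,0,0,0,8,1, 0,0,0,0,0,9.5,1, 0,0,0,0,0,10.3,1, 0,0,0,0,0,10.8,1, 0,0,0,0,0,11,1, 0,0,0,0,0,11,1]'
python3 -m inch '[0,0,0,0,0,0.1,1, 0,0,0,0,0,0.1,1]'
python3 to.py 521 329 46.3 -20
```

```text
time_s: 22.8
tcp_pos: [521.1, 329.7, 47.9]
tcp_rot: [-0.0, 0.985, -0.171, 0.0]
ft_force: [-0.5, -0.1, -3.0]
grip_width: 0.535
grip_force: 52.7
time_s: 23.0
tcp_pos: [521.1, 329.8, 46.9]
tcp_rot: [-0.0, 0.985, -0.171, 0.0]
ft_force: [0.2, 0.6, -3.2]
grip_width: 0.535
grip_force: 52.7
t 23.0 tcp [521.1 329.8  46.9] x [ 0.941 -0.337  0.001] y [-0.337 -0.941 -0.001] F [ 0.2  0.6 -3.2] w 0.535 gf 52.7
need rot [-0.0008 -0.0009  0.005 ] shift cm [0.02 0.08 0.06]
```

```bash
python3 -m inch '[0,0,0,0,0,0,0.4, 0,0,0,0,0,0,0.2, 0,0,0,0,0,0,0, 0,0,0,0,0,0,0, 0,0,0,0,0,0,0, 0,0,0,0,0,-5,0, 0,0,0,0,0,-10,0, 0,0,0,0,0,-15,0]'
python3 -m inch '[0,0,0,-1,4.5,0,0, 0,0,0,-2,9,0,0, 0,0,0,-3,13,0,0, 0,0,0,-3,13,0,0, 0,0,0,-3,13,0,0]' > /dev/null
python3 - <<'E'
from h import *
pose()
W=viewer.camera_info("wrist"); a=viewer.camera("wrist")[:,:,::-1]
S=viewer.camera_info("side"); b=viewer.camera("side")[:,:,::-1]; T=viewer.camera_info("top"); c=viewer.camera("top")[:,:,::-1]
q=proj(T,(521,329,80))[0].astype(int); cc=c[190:265,100:180]; ss=b[140:220,170:260]
cv2.imwrite("pics/top5.png",c)
o=np.zeros((600,800,3),np.uint8); o[:280,:373]=cv2.resize(a,(373,280)); o[:300,380:700]=cv2.resize(cc,(320,300),interpolation=2); o[300:600,0:338]=cv2.resize(ss,(338,300),interpolation=2)
o[310:595,380:760]=cv2.resize(c,(380,285)); cv2.imwrite("pics/m5.png",o)
for n,P in (("bat top z80",(521,329,80)),): print(n,"top",proj(T,P).round(1),"side",proj(S,P).round(1),"wrist",proj(W,P).round(1))
E
```

```text
time_s: 23.8
tcp_pos: [520.3, 329.4, 197.7]
tcp_rot: [0.0, 0.985, -0.171, -0.0]
ft_force: [1.6, 1.1, 0.6]
grip_width: 1.0
grip_force: 0.0
t 24.3 tcp [448.6 216.9 196.9] x [ 0.941 -0.339  0.001] y [-0.339 -0.941 -0.001] F [-0.1  0.9 -0.7] w 0.998 gf 0.0
bat top z80 top [[128.9 226.1]] side [[211.6 164.8]] wrist [[132.8 172.9]]
```

View pics/m5.png

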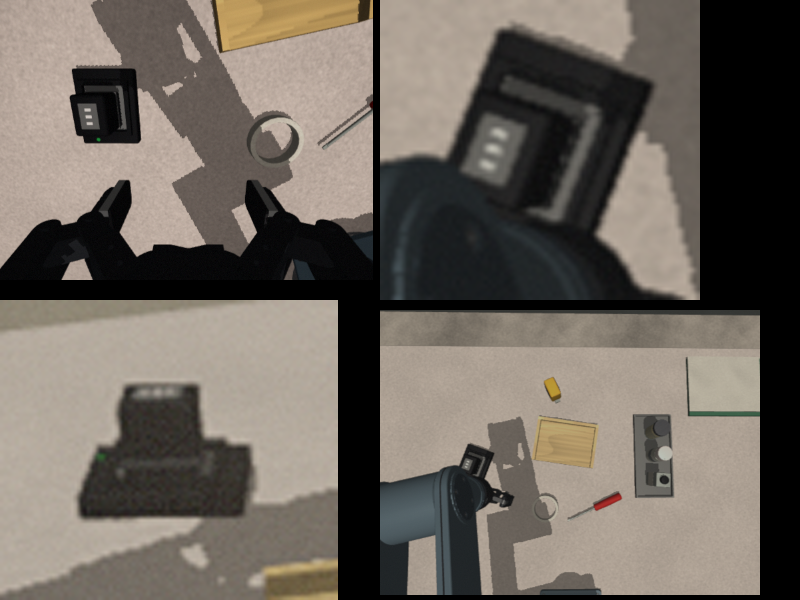

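The battery stands squarely in the pocket: side-view top at (212,165) px and top-view panel at (128.5,227.5), both near the predictions. The three containers are still upright in the tray. Next I'll return them, the jar first.

```bash
python3 -m inch '[0,0,-0.1,3,3.6,0,0, 0,0,-0.2,6,7.2,0,0, 0,0,-0.3,9,10.8,0,0, 0,0,-0.345,12,14.4,0,0, 0,0,-0.345,15,18,0,0, 0,0,-0.345,18,21.6,0,0, 0,0,-0.345,20,24,0,0, 0,0,-0.345,20,24,0,0]' >/dev/null
python3 to.py 633 -284.7 198 0
```

```text
t 25.2 tcp [558.2 -79.9 195.6] x [ 1.    -0.003  0.001] y [-0.003 -1.     0.001] F [ 0.6 -0.8 -0.4] w 1.0 gf 0.0
need rot [ 0.0014 -0.0007 -0.0025] shift cm [ 7.53 20.46 -0.21]
```

```bash
python3 -m inch '[0,0,0,1.5,4,0,0, 0,0,0,3,8,0,0, 0,0,0,4.5,12,0,0, 0,0,0,6,16,0,0, 0,0,0,7.5,20,0,0, 0,0,0,7.5,20.4,0,0, 0,0,0,7.5,20.4,0,0, 0,0,0,7.5,20.4,0,0]' >/dev/null
python3 to.py 633 -284.7 78 0
python3 - <<'E'
from h import *
W=viewer.camera_info("wrist"); cv2.imwrite("pics/w6.png",viewer.camera("wrist")[:,:,::-1])
for P in ((633,-284.7,116),(553,-284.5,134),(473,-284,126)): print(proj(W,P).round(1))
E
```

```text
t 26.1 tcp [ 631.2 -278.1  195.7] x [ 1.     0.002 -0.001] y [ 0.002 -1.    -0.001] F [-0.2  1.7 -0.1] w 1.002 gf 0.0
need rot [-0.0014  0.001   0.0022] shift cm [ 0.19  0.68 11.77]
[[290.6 217.6]]
[[289.8 317.9]]
[[288.2 384.7]]
```

View pics/w6.png

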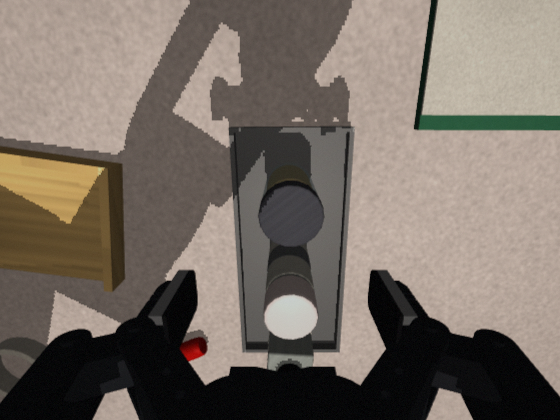

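The jar lid is at (291,213) px, as expected. I'll descend, grip and carry it back.

```bash
python3 -m inch '[0,0,0,0.1,0.6,3,0, 0,0,0,0.1,0.6,6,0, 0,0,0,0.1,0.6,9,0, 0,0,0,0.1,0.6,11,0, 0,0,0,0.1,0.6,11.7,0, 0,0,0,0.1,0.6,11.7,0, 0,0,0,0.1,0.6,11.7,0]' 40 >/dev/null
python3 to.py 633 -284.7 78.5 0
python3 -m inch '[0,0,0,0,0,0,0.2, 0,0,0,0,0,0,0.3, 0,0,0,0,0,0,0.4, 0,0,0,0,0,0,0.5, 0,0,0,0,0,0,0.7, 0,0,0,0,0,0,1, 0,0,0,0,0,0,1, 0,0,0,0,0,0,1]' 40 >/dev/null
python3 to.py 628.9 72.6 83.5 0
```

```text
t 26.8 tcp [ 633.  -285.7   81. ] x [1.    0.002 0.002] y [ 0.002 -1.     0.001] F [0.1 0.2 0.8] w 1.0 gf 0.0
need rot [ 0.0012 -0.002   0.0016] shift cm [ 0.   -0.1   0.25]
t 27.6 tcp [ 632.6 -286.    80.7] x [1.    0.001 0.002] y [ 0.001 -1.     0.   ] F [-1.4  2.4  6.4] w 0.604 gf 41.3
need rot [ 0.0005 -0.0017  0.0008] shift cm [ -0.34 -35.86  -0.3 ]
```

```bash
python3 -m inch '[0,0,0,0,0,-2,1, 0,0,0,0,0,-5,1, 0,0,0,0,0,-8,1, 0,0,0,0,-2,-10,1, 0,0,0,0,-5,-10,1, 0,0,0,0,-8.5,-10,1, 0,0,0,-0.2,-12,-10,1, 0,0,0,-0.3,-15.5,-10,1]' >/dev/null
python3 -m inch '[0,0,0,0,-3.5,0,1, 0,0,0,0,-7,0,1, 0,0,0,0,-10.5,0,1, 0,0,0,0,-14,0,1, 0,0,0,0,-17,0,1, 0,0,0,0,-19.5,0,1, 0,0,0,0,-20.3,0,1, 0,0,0,0,-20.3,0,1]' >/dev/null
python3 -m inch '[0,0,0,0,0,2,1, 0,0,0,0,0,4,1]' >/dev/null
python3 to.py 628.9 72.6 86.7 0
```

```text
t 29.4 tcp [629.4  70.4 139.3] x [ 1.    -0.     0.002] y [-0.    -1.     0.001] F [-0.7 -0.6 -3.7] w 0.6 gf 43.2
need rot [ 0.0011 -0.0016 -0.0001] shift cm [-0.06 -0.23  5.26]
```

```bash
python3 -m inch '[0,0,0,0,-0.1,2,1, 0,0,0,0,-0.1,3.5,1, 0,0,0,0,-0.1,4.5,1, 0,0,0,0,-0.1,5,1, 0,0,0,0,-0.1,5.3,1, 0,0,0,0,-0.1,5.3,1, 0,0,0,0,-0.1,5.3,1]'
python3 -m inch '[0,0,0,0,0,0,0.35, 0,0,0,0,0,0,0.2, 0,0,0,0,0,0,0, 0,0,0,0,0,0,0, 0,0,0,0,0,0,0, 0,0,0,0,0,-4,0, 0,0,0,0,0,-8,0, 0,0,0,0,0,-12,0]' >/dev/null
python3 to.py 553 -284.5 200 0
```

```text
time_s: 30.1
tcp_pos: [629.3, 72.9, 87.1]
tcp_rot: [0.0, 1.0, 0.0, 0.001]
ft_force: [0.2, 0.7, -4.9]
grip_width: 0.601
grip_force: 43.0
t 30.9 tcp [628.5  73.1 207.4] x [ 1.     0.001 -0.001] y [ 0.001 -1.    -0.   ] F [ 0.6 -0.6  0.8] w 1.002 gf 0.0
need rot [-0.0001  0.0009  0.0008] shift cm [-7.57 35.75  0.75]
```

Jar released at its spot. Next is the can, from the middle tray slot.

```bash
python3 -m inch '[0,0,0,-1,4.5,0,0, 0,0,0,-2,9,0,0, 0,0,0,-3,13.5,0,0, 0,0,0,-4,18,0,0, 0,0,0,-5,22.5,0,0, 0,0,0,-6,27,0,0, 0,0,0,-7,31.5,0,0, 0,0,0,-7.5,34,0,0]' >/dev/null
python3 -m inch '[0,0,0,-0.1,1.7,0,0, 0,0,0,-0.1,1.7,0,0, 0,0,0,-0.1,1.7,0,0, 0,0,0,-0.1,1.7,0,0]' >/dev/null
python3 to.py 553 -284.6 94.5 0
```

```text
t 32.1 tcp [ 553.5 -282.3  206.3] x [ 1.     0.002 -0.   ] y [ 0.002 -1.    -0.001] F [0.7 0.3 0. ] w 1.001 gf 0.0
need rot [-0.0008  0.0001  0.0025] shift cm [-0.05  0.23 11.18]
```

```bash
python3 -m inch '[0,0,0,-0.1,0.1,3,0, 0,0,0,-0.1,0.1,6,0, 0,0,0,-0.1,0.1,9,0, 0,0,0,-0.1,0.1,10.7,0, 0,0,0,-0.1,0.1,11.2,0, 0,0,0,-0.1,0.1,11.2,0, 0,0,0,-0.1,0.1,11.2,0]' 40 >/dev/null
python3 to.py 553 -284.6 94.5 0
python3 -m inch '[0,0,0,0,0,0,0.3, 0,0,0,0,0,0,0.4, 0,0,0,0,0,0,0.5, 0,0,0,0,0,0,0.6, 0,0,0,0,0,0,0.8, 0,0,0,0,0,0,1, 0,0,0,0,0,0,1, 0,0,0,0,0,0,1]' 40 >/dev/null
python3 to.py 610.8 -44.9 99.5 0
```

```text
t 32.8 tcp [ 553.  -284.9   95.6] x [1.    0.002 0.002] y [ 0.002 -1.     0.001] F [ 0.5 -0.7  0.7] w 1.001 gf 0.0
need rot [ 0.0012 -0.0016  0.0018] shift cm [-0.   -0.03  0.11]
t 33.6 tcp [ 552.5 -285.3   95.3] x [1.    0.001 0.001] y [ 0.001 -1.     0.001] F [0.1 0.8 6.4] w 0.525 gf 40.9
need rot [ 0.0008 -0.0014  0.0007] shift cm [  5.84 -24.04  -0.43]
```

```bash
python3 -m inch '[0,0,0,0,0,-2,1, 0,0,0,0,0,-5,1, 0,0,0,0,0,-8,1, 0,0,0,0.5,-2,-10,1, 0,0,0,1.2,-5,-10,1, 0,0,0,2,-8.5,-10,1, 0,0,0,3,-12,-10,1, 0,0,0,4,-15.5,-10,1]' >/dev/null
python3 -m inch '[0,0,0,0.7,-3.5,0,1, 0,0,0,1.4,-6.5,0,1, 0,0,0,1.85,-8.3,0,1, 0,0,0,1.85,-8.5,0,1, 0,0,0,1.85,-8.5,2,1, 0,0,0,1.85,-8.5,4,1, 0,0,0,1.85,-8.5,4,1, 0,0,0,1.85,-8.5,4,1]' >/dev/null
python3 to.py 610.8 -44.9 101.3 0
```

```text
t 35.2 tcp [610.  -45.7 154.1] x [ 1.     0.    -0.001] y [ 0. -1. -0.] F [ 0.6 -0.4 -1.4] w 0.532 gf 41.4
need rot [-0.0001  0.0014  0.    ] shift cm [ 0.09 -0.08  5.28]
```

```bash
python3 -m inch '[0,0,0,0,0,2,1, 0,0,0,0,0,3.5,1, 0,0,0,0,0,4.5,1, 0,0,0,0,0,5,1, 0,0,0,0,0,5.3,1, 0,0,0,0,0,5.3,1, 0,0,0,0,0,5.3,1]'
python3 -m inch '[0,0,0,0,0,0,0.4, 0,0,0,0,0,0,0.3, 0,0,0,0,0,0,0, 0,0,0,0,0,0,0, 0,0,0,0,0,0,0, 0,0,0,0,0,-4,0, 0,0,0,0,0,-8,0, 0,0,0,0,0,-11,0]' >/dev/null
python3 -m inch '[0,0,0,-2.5,4.3,0,0, 0,0,0,-5,8.6,0,0, 0,0,0,-7.5,13,0,0, 0,0,0,-10,17.3,0,0, 0,0,0,-12.5,21.6,0,0, 0,0,0,-13.7,24,0,0, 0,0,0,-13.7,24,0,0, 0,0,0,-13.7,24,0,0]' >/dev/null
python3 to.py 473 -284 75.5 0
```

```text
time_s: 35.9
tcp_pos: [610.8, -45.1, 102.0]
tcp_rot: [0.0, 1.0, 0.0, 0.001]
ft_force: [0.0, -0.1, -1.7]
grip_width: 0.527
grip_force: 41.5
t 37.5 tcp [ 473.3 -285.4  211.3] x [ 1.    -0.001  0.   ] y [-0.001 -1.    -0.001] F [ 0.4  0.3 -0. ] w 0.997 gf 0.0
need rot [-0.0006 -0.0002 -0.0011] shift cm [-0.03 -0.13 13.58]
```

```bash
python3 -m inch '[0,0,0,0,-0.1,3,0, 0,0,0,0,-0.1,6,0, 0,0,0,0,-0.1,9,0, 0,0,0,0,-0.1,11.5,0, 0,0,0,0,-0.1,13,0, 0,0,0,0,-0.1,13.5,0, 0,0,0,0,-0.1,13.5,0, 0,0,0,0,-0.1,13.5,0]' 40 >/dev/null
python3 to.py 473 -284 75.5 0
python3 -m inch '[0,0,0,0,0,0,0.3, 0,0,0,0,0,0,0.4, 0,0,0,0,0,0,0.5, 0,0,0,0,0,0,0.6, 0,0,0,0,0,0,0.8, 0,0,0,0,0,0,1, 0,0,0,0,0,0,1, 0,0,0,0,0,0,1]' 40 >/dev/null
python3 to.py 562.7 23.6 82 0
```

```text
t 38.3 tcp [ 474.5 -283.9   77.2] x [1.    0.002 0.001] y [ 0.002 -1.     0.001] F [ 0.1 -0.4 -1. ] w 0.998 gf 0.0
need rot [ 0.0009 -0.0012  0.0018] shift cm [-0.15  0.01  0.17]
t 39.1 tcp [ 473.9 -284.5   77.2] x [1.    0.001 0.001] y [ 0.001 -1.     0.001] F [0.  0.2 5.8] w 0.52 gf 39.6
need rot [ 0.001  -0.0012  0.0006] shift cm [  8.9  -30.81  -0.5 ]
```

```bash
python3 -m inch '[0,0,0,0,0,-2,1, 0,0,0,0,0,-5,1, 0,0,0,0,0,-9,1, 0,0,0,0.5,-2,-13,1, 0,0,0,1.2,-5,-15,1, 0,0,0,2,-8.5,-15,1, 0,0,0,3,-12,-15,1, 0,0,0,4,-15.5,-15,1]' >/dev/null
python3 -m inch '[0,0,0,1,-3.5,0,1, 0,0,0,2,-7,0,1, 0,0,0,3,-10.5,0,1, 0,0,0,4.5,-13.5,0,1, 0,0,0,5,-15,0,1, 0,0,0,5,-15.3,0,1, 0,0,0,5,-15.3,0,1, 0,0,0,5,-15.3,0,1]' >/dev/null
python3 -m inch '[0,0,0,0,0,3,1, 0,0,0,0,0,6,1, 0,0,0,0,0,9,1, 0,0,0,0,0,9,1, 0,0,0,0,0,9,1]' >/dev/null
python3 to.py 563.7 23.6 83.2 0
```

```text
t 41.2 tcp [563.1  22.9 136.6] x [ 1.    -0.001 -0.001] y [-0.001 -1.     0.   ] F [ 0.7  0.2 -2.2] w 0.521 gf 40.9
need rot [ 0.0001  0.0009 -0.0006] shift cm [ 0.06 -0.07  5.34]
```

Remaining commanded descent is 15 − 9 − 0.6 = 5.4 cm.

```bash
python3 -m inch '[0,0,0,0,0,2,1, 0,0,0,0,0,3.5,1, 0,0,0,0,0,4.5,1, 0,0,0,0,0,5,1, 0,0,0,0,0,5.3,1, 0,0,0,0,0,5.3,1, 0,0,0,0,0,5.3,1]'
python3 -m inch '[0,0,0,0,0,0,0.4, 0,0,0,0,0,0,0.3, 0,0,0,0,0,0,0, 0,0,0,0,0,0,0, 0,0,0,0,0,0,0, 0,0,0,0,0,-4,0, 0,0,0,0,0,-8,0, 0,0,0,0,0,-13,0]'
python3 -m inch '[0,0,0,-4,3,0,0, 0,0,0,-8,6,0,0, 0,0,0,-12,10,0,0, 0,0,0,-15,14,0,0, 0,0,0,-15,18,0,0, 0,0,0,-15,22,0,0, 0,0,0,-15,26,0,0, 0,0,0,-15,26,0,0]' >/dev/null
python3 - <<'E'
from h import *
pose(); c=viewer.camera("top")[:,:,::-1]; b=viewer.camera("side")[:,:,::-1]; o0=cv2.imread("pics/top0.png")
k=lambda i:cv2.resize(i[150:240,222:328],(400,340),interpolation=2)
o=np.zeros((600,800,3),np.uint8); o[:340,:400]=k(o0); o[:340,400:]=k(c); o[345:600,:340]=cv2.resize(b,(340,255)); o[345:600,345:665]=cv2.resize(c[180:270,90:203],(320,255))
cv2.imwrite("pics/final.png",o)
T=viewer.camera_info("top")
g0=o0.astype(int); g1=c.astype(int)
E
```

```text
time_s: 41.9
tcp_pos: [563.8, 23.9, 84.0]
tcp_rot: [0.0, 1.0, 0.0, 0.001]
ft_force: [0.0, 0.0, -3.1]
grip_width: 0.515
grip_force: 40.8
time_s: 42.7
tcp_pos: [562.1, 24.1, 213.2]
tcp_rot: [-0.0, 1.0, 0.0, -0.002]
ft_force: [1.1, -0.5, -0.3]
grip_width: 1.0
grip_force: 0.0
t 43.5 tcp [ 413.5 -241.   213.5] x [ 1.    -0.004  0.001] y [-0.004 -1.     0.003] F [0.  0.9 0.3] w 0.996 gf 0.0
```

View pics/final.png

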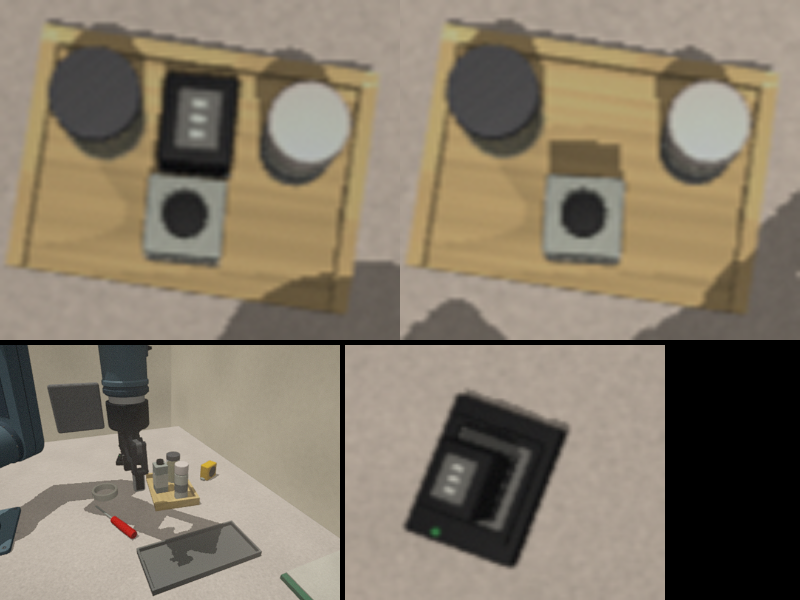

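Before and after match to within about 1 px: jar, can and tin stand upright on their spots, the battery is in the pocket, and the arm is clear. I'll let the arm settle and hand in.

```bash
python3 -m inch '[0,0,0,0,0,0,0, 0,0,0,0,0,0,0, 0,0,0,0,0,0,0, 0,0,0,0,0,0,0, 0,0,0,0,0,0,0]' >/dev/null; python3 -c "
from cell import sign_off; print(sign_off())"
```

```text
the job is handed in; nothing more can be done
None
```

The battery is in the charger pocket, and the can, tin and jar are back upright within about 2 mm of their starting spots in the top-camera picture; I handed the job in at about 44 s, and it returned no verdict.

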